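# Square a silver bar into the corner stops of a hallmarking press

## Task

The long silver bar is next for its hallmark. First try the hand press empty: swing its lever down to the stop and let it come all the way back up. Then lay the long bar flat on the press bed, far end under the punch, push it home into the corner so that it bears on the back fence and on the end stop at once, and finish while still holding it in your fingers, pressed against both; leave the other things on the bench alone.

Things in the scene. Friction and masses are not known exactly. Their poses are not given: they have to be found in the camera images.
- press: Grey cast hallmarking press, bolted down. Origin on the bench straight below the ram, z up; yaw within 0.2 rad of the world's. Its y points out of the open front of its C frame; column at y -83 to -141 mm, x +-22. The lever is on its +x side; the bar comes in from its -x side, roughly the robot's. Base x +-55, y -148 to +68, 30 mm high
- bed (a point): Centre of the top of the ground steel bed plate on which the bar is to lie: 150 mm (press x) by 90 mm (y), top 42 mm above the bench; press frame (-30, 3, 42) mm, so it spans x -105 to +45, y -42 to +48. Axes as the press. A seated bar lies on it over its whole length, the far 14 mm beyond the punch's centre line
- head (a point): Top centre of the press's head, which overhangs the bed: x +-22, y -141 to +28, from 190 to 280 mm above the bench; press frame (0, -60, 280) mm. Below it hangs the ram, 24 mm square, from 111 mm up when raised. Axes as the press
- punch_tip (a point): Tip of the punch under the ram, at press x = 0, y = 0; the punch is 10 mm thick for 16 mm, then 18 mm. Tip 79 mm above the bench (37 mm above the bed) when the lever is up, 56 mm with the lever down
- back_fence: Fixed steel fence on the bed, 82 mm long along the press's x (x -55 to +27), 12 mm wide, 10 mm high above the bed; its working face looks to the press's +y and lies at y = -15 mm of the press frame. Origin under its centre, axes as the press
- end_stop: Fixed steel stop block on the bed at the +x end, 18 mm (x) x 44 mm (y), 10 mm high above the bed; its working face looks to the press's -x (to the incoming bar) and lies at x = +14 mm of the press frame; it spans y -15 to +29. Origin under its centre, axes as the press
- corner (a point): The inside corner where the working faces of back fence and end stop meet, at bed height (42 mm above the bench); press frame (14, -15, 42) mm; axes as the press. A seated bar has its middle at x = -55, y = +15 mm from here, its length along x
- lever (a joint): Hand lever of the press, rad: 0 up at rest (30 degrees above level), 1.05 down on its stop (30 degrees below level). A spring returns it: 1 to 2 N at the ball when up, about 8 N when down, more while moving; let go, it returns within about 1 s. It turns about a level axis along the press's x through point lever_pivot and reaches out to the press's +y
- lever_pivot (a point): Point on the lever's pivot axis in the plane of the lever: press frame (55, -30, 235) mm; axes as the press
- lever_ball (a point): Centre of the black ball, 30 mm across, at the lever's end, 190 mm from the pivot; the lever's bar is round, 12 mm thick. It moves with the lever: 330 mm above the bench when up, 140 mm when down
- long_bar: The long cast silver bar, 110 x 30 x 12 mm, about 0.42 kg, lying flat on the bench among two other bars of the same metal. Origin at the centre of its underside, x along its length, z up; either end may go first
- short_bar: Another silver bar, 60 x 30 x 12 mm, on the bench; leave it. Origin at the centre of its underside
- square_bar: Another silver bar, 46 x 46 x 12 mm, on the bench; leave it. Origin at the centre of its underside
- hammer: Hammer, 240 mm long, lying to the left, beyond the bars; leave it. Origin near its middle
- jar: Glass jar with lid, 72 mm across, 85 mm high, near the back of the bench; leave it. Origin at the centre of its underside
- vial: Small bottle with cap, 30 mm across, 55 mm high, near the back of the bench; leave it. Origin at the centre of its underside
- doming_block: Brass doming block, a 50 mm cube with hollows, on the bench to the right of the robot; leave it. Origin at the centre of its underside
- ring_clamp: Wooden ring clamp, 110 x 24 x 22 mm, lying near the robot; leave it. Origin at the centre of its underside
Not all that is in view belongs to the job. Leave any brown or yellow look-alike of the long_bar alone.

How it is judged (in metres and radians):
On the way, in this order (a step that is already met when the one before it is completed fails the run):
1. the lever is swung down to its stop (within about 4 degrees) with no bar under the punch (value of joint lever above 0.98 rad and horizontal distance between long_bar and corner above 0.12 m), for 0.05 s.
2. the lever is back up at rest (within about 4 degrees) (value of joint lever below 0.07 rad), for 0.2 s.
At the end, for the whole second after the job is handed in: The long bar lies flat on the bed (within 4 mm and 3 degrees), square to the fence within 3 degrees and within 3 mm of its seated place, at rest, pressed with more than 1 N on the back fence and on the end stop, the fingers still on it with more than 1 N, the lever up (contact force between long_bar and back_fence above 1 N and contact force between long_bar and end_stop above 1 N and contact force between the fingers and long_bar above 1 N and x of long_bar in the frame of corner between -0.058 and -0.052 m and y of long_bar in the frame of corner between 0.012 and 0.018 m and z of long_bar in the frame of corner between -0.003 and 0.004 m and angle between the x axis of long_bar and the x axis of press, either way round below 0.05 rad and angle between long_bar's own z axis and vertical below 0.05 rad and linear speed of long_bar below 0.01 m/s and value of joint lever below 0.07 rad); the arm keeps its last pose, push and grip.
It fails at once if the lever is worked with the bar under the punch (value of joint lever above 0.4 rad and horizontal distance between long_bar and corner below 0.09 m).
It fails at once if another thing on the bench is moved by more than 30 mm (distance of any of short_bar, square_bar, hammer, jar, vial, doming_block, ring_clamp from where it was at the start of the episode above 0.03 m).
It also fails if it takes over 72 s, if anything falls off the work surface, if the arm or the gripper's body presses on something with over 40 N, if the wrist force passes 120 N, or if a joint passes its speed limit or range.

## Robot

A 7-joint arm with a two-finger parallel gripper is mounted at the origin on the work surface. World frame = base frame: x ahead of the robot, y to its left, z up, the work surface at z = 0. Lengths are in m, angles in degrees, forces in N, time in s.
With the tool pointing down it reaches from about 0.425 to 0.875 m from the base axis. Payload 4.7 kg.
Tool frame: the origin (TCP) lies at the very end of the fingers, on their centre line; the grasp point (between the pads) lies 19 mm behind it (env.grip_point_offset is the distance from the TCP to the grasp point, in m); z points along the fingers, y is the line along which they close (so a half turn about z gives the same grasp; the last joint's range is limited). The gripper opens to 87 mm and grips with 3 to 60 N. Pads are 19 mm wide; open, the fingers measure 117 mm over their backs; the gripper's body (75 mm by 190 mm) begins 51 mm behind the grasp point.
Start: joints at [-63.707, 18.392, -4.016, 83.108, 1.295, 78.541, -3.26], TCP at [0.28, 0.587, 0.223] pointing down, gripper open.
Joint ranges: [-163.93, 163.93], [-17.29, 119.83], [-79.2, 71.16], [3.27, 140.29], [-89.18, 269.18], [5.43, 117.66], [-154.24, 154.24]. Speed limits (degrees/s): [147.25, 147.25, 180, 180, 180, 180, 180].

## Interface

Orientations are given as [roll, pitch, yaw] about the fixed x, y, z axes, in that order (R = Rz(yaw) Ry(pitch) Rx(roll)).
In Python, from cell import env gives the robot as it stands.
- The arm moves only by the tool jog_arm, never from a script. Its argument "motion" is a list of rows, each an object of numbers: "x", "y", "z": the shift along the tool's x, y, z in cm; "ax", "ay", "az": the turn, a rotation vector about the tool's x, y, z in degrees. In form: [{"x": .., "y": .., "z": .., "ax": .., "ay": .., "az": ..}, ...]. A call has exactly 5 rows; each row shifts and turns the commanded pose from where the row before left it, along the tool's axes as they then stand; what a row does not reach is not made up. A row lasts 1/10 s, in which the tool goes at most 50 mm and 8.59 degrees, less where a joint would pass 70% of its speed; a pose out of reach is approached as far as the arm can. A call is refused whole if a number of a shift passes 5 or a number of a turn 8.59, either way. A call with a gripper value outside its range is refused whole. "claw" is the gripper command: -1 is shut, 1 is fully open, values between are in proportion, set as the call begins (left out, the last holds). The fingers move at their own pace and stop on an object; "squeeze" is the grip in N (left out, the last holds). Time passes only in rows, so rows that do not move let the fingers close, or fill a call up. It gives the time, the measured TCP pose, the force, the opening and the grip force at its end, in the units of the state.
- env.get_obs(): the state, without advancing time (a new reading comes with each control period).
- env.read_camera(name): name is "side" or "top"; returns the picture (420x560x3 uint8, red, green, blue); there is no depth.
- env.camera_params(name): a dict with "fx", "fy", "cx", "cy" (pixels), "k1" (the pictures are not rectified: a ray, as slopes to the right and down, at radius r is drawn at 1 + k1 r^2 times it, then the intrinsics apply), "extrinsics" (4x4, takes a point from world to camera coordinates). Camera axes: x right, y up, looking along -z (the intrinsics and any distortion apply to the point x, -y, -z); pixel columns grow to the right and rows downward; lengths in m; the calibration is good to about 2 mm. A picture is of the moment at which its call begins. camera_params takes no time and is no camera call.
- env.sign_off(): hands the job in; it is judged then, once.
The state is a dict: "time_s": time; "qpos": joint angles; "joint_velocities": joint speeds; "effort": joint torques, N m; "tool_pos": TCP position; "tool_rot": TCP orientation; "force": force on the tool from outside, world axes, zero at the start; "wrist_torque": the same for the moment, N m; "grip_width": finger opening in m; "grasp_force": force on a finger pad.
Only numpy, scipy, OpenCV 4.12 (cv2) and the standard library are available. Lean on these libraries where they do the work, as an engineer would, in place of code of your own. Each camera call takes 0.05 s, during which the arm holds its last target. There are 200 camera calls.

## Working session

There is one attempt and no reset: what is moved stays moved. The work goes in short steps, Python scripts to look and compute and a tool call to move; the robot and the scene stay as the last step left them, time stands still between calls to the robot, and variables do not carry over. Pictures are saved under pics/ and viewed, at most 10 in all, crops included, and the job is handed in when it is done.

Besides the shell and the picture viewer there is one more tool, called after "Emit:" as name(argument=value, ...), one argument or row to a line, values as JSON. jog_arm: Moves the arm, as the interface text tells. Its arguments: {"type":"object","properties":{"motion":{"type":"array"},"claw":{"type":"number"},"squeeze":{"type":"number"}},"required":["motion"]}

```bash
mkdir -p pics; ls; python3 - <<'E'
from cell import env
import cv2,json,numpy as np
np.set_printoptions(precision=4,suppress=True)
for n in("side","top"):
    im=env.read_camera(n);np.save(f"pics/{n}0.npy",im);cv2.imwrite(f"pics/{n}0.png",im[:,:,::-1]);
    p=env.camera_params(n);print(n,{k:v for k,v in p.items() if k!="extrinsics"});print(np.array(p["extrinsics"]))
print(env.get_obs())
E
```

```text
pics
side {'fx': 404.69074575474025, 'fy': 404.69074575474025, 'cx': 276.9031386382183, 'cy': 206.9223151700177, 'k1': -0.08838335771645939}
[[ 0.9233 -0.3838 -0.0161 -0.4486]
 [ 0.2372  0.5366  0.8098 -0.2897]
 [-0.3022 -0.7515  0.5865 -0.9617]
 [ 0.      0.      0.      1.    ]]
top {'fx': 492.57167095425126, 'fy': 492.57167095425126, 'cx': 290.67893949899957, 'cy': 212.10272394786176, 'k1': -0.03238237428544068}
[[-0.0246 -0.9996  0.0159  0.0203]
 [ 0.989  -0.022   0.1463 -0.5305]
 [-0.1459  0.0193  0.9891 -1.5793]
 [ 0.      0.      0.      1.    ]]
{'time_s': 0.1, 'qpos': array([-63.707 ,  18.435 ,  -4.0152,  83.1677,   1.2945,  78.5406,
        -3.2602]), 'joint_velocities': array([ 0.0549, -0.1358, -0.006 , -0.2162, -0.0214,  0.0169, -0.0127]), 'effort': array([ -0.0009, -49.2573,  -0.4062, -31.3397,  -0.0641,   0.0396,
         0.0001]), 'tool_pos': array([0.2795, 0.5863, 0.2216]), 'tool_rot': array([-179.902 ,    0.005 ,  154.5159]), 'force': array([ 0.1344, -0.03  ,  0.1883]), 'wrist_torque': array([-0.0376,  0.0564,  0.0111]), 'grasp_force': 0.0, 'grip_width': 0.08685942228691623}
```

View pics/top0.png

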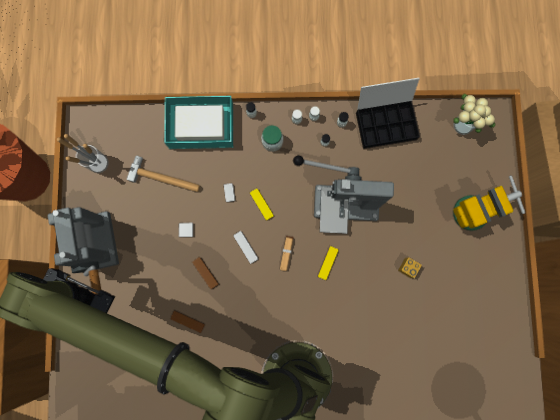

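View pics/side0.png

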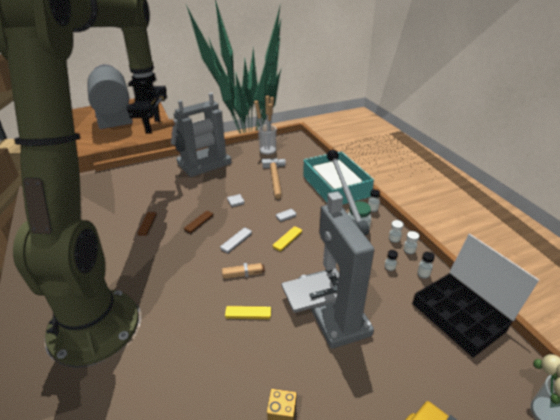

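Top view: silver pieces are at (245,247) long, (229,192) short and (186,230) square. Yellow look-alikes are at (262,204) and (328,263), brown ones at (205,272) and (187,321). The silver elongated one at (245,247) fits long_bar. The press is at (345,200), its lever ball at (298,160). In the side view the ball is at (333,155) and the bed near (310,290).

```bash
cat > h.py <<'E'
import numpy as np,cv2
from cell import env
np.set_printoptions(precision=4,suppress=True)
def cam(n):
    p=env.camera_params(n);E=np.array(p["extrinsics"]);return p,E[:3,:3],E[:3,3]
def ray(n,uv):
    p,R,t=cam(n);d=np.array([(uv[0]-p["cx"])/p["fx"],(uv[1]-p["cy"])/p["fy"]])
    s=d.copy()
    for _ in range(20): s=d/(1+p["k1"]*(s@s))
    return -R.T@t, R.T@np.array([s[0],-s[1],-1])
def onz(n,uv,z):
    o,d=ray(n,uv);return o+d*(z-o[2])/d[2]
def tri(a,b):
    A=np.zeros((3,3));B=np.zeros(3)
    for n,uv in(("top",a),("side",b)):
        o,d=ray(n,uv);d=d/np.linalg.norm(d);P=np.eye(3)-np.outer(d,d);A+=P;B+=P@o
    return np.linalg.solve(A,B)
def proj(n,X):
    p,R,t=cam(n);c=R@np.array(X)+t;s=np.array([c[0],-c[1]])/-c[2];s=s*(1+p["k1"]*(s@s))
    return np.array([s[0]*p["fx"]+p["cx"],s[1]*p["fy"]+p["cy"]])
def blobs(n,im,roi,lo,hi):
    x0,y0,x1,y1=roi;hsv=cv2.cvtColor(im[y0:y1,x0:x1],cv2.COLOR_RGB2HSV)
    m=cv2.inRange(hsv,np.array(lo),np.array(hi));c,_=cv2.findContours(m,cv2.RETR_EXTERNAL,cv2.CHAIN_APPROX_NONE)
    return [k.reshape(-1,2)+[x0,y0] for k in c if cv2.contourArea(k)>25]
E
python3 - <<'E'
from h import *
t=np.load("pics/top0.npy");s=np.load("pics/side0.npy")
for k in blobs("top",t,(170,175,275,270),(0,0,120),(180,60,255)):
    W=np.array([onz("top",q,.012)[:2] for q in k],np.float32);(c,wh,a)=cv2.minAreaRect(W);print("bar px",k.mean(0),"w",np.array(c),np.array(wh),a)
for k in blobs("top",t,(285,145,312,175),(0,0,0),(180,255,45)): bt=k.mean(0);print("ball top",cv2.minEnclosingCircle(k))
for k in blobs("side",s,(322,145,345,165),(0,0,0),(180,255,45)): print("ball side",cv2.minEnclosingCircle(k),tri(cv2.minEnclosingCircle(blobs("top",t,(285,145,312,175),(0,0,0),(180,255,45))[0])[0],cv2.minEnclosingCircle(k)[0]))
a=cv2.resize(t[140:280,210:400,::-1],None,fx=4,fy=4,interpolation=cv2.INTER_CUBIC)
cv2.imwrite("pics/c1.png",a)
b=cv2.resize(s[180:360,260:400,::-1],None,fx=3.3,fy=3.3,interpolation=cv2.INTER_CUBIC);cv2.imwrite("pics/c2.png",b)
E
```

```text
bar px [244.7714 246.5286] w [0.4224 0.1614] [0.1127 0.0316] 30.032127380371094
bar px [185.1698 229.1509] w [0.486  0.3591] [0.0473 0.0467] 88.72199249267578
bar px [228.44 191.62] w [0.6082 0.2143] [0.0624 0.0308] 6.572395324707031
ball top ((298.18853759765625, 160.3360595703125), 4.857155799865723)
ball side ((332.0, 155.3333282470703), 5.270564556121826) [ 0.6292 -0.0101  0.3306]
```

View pics/c1.png

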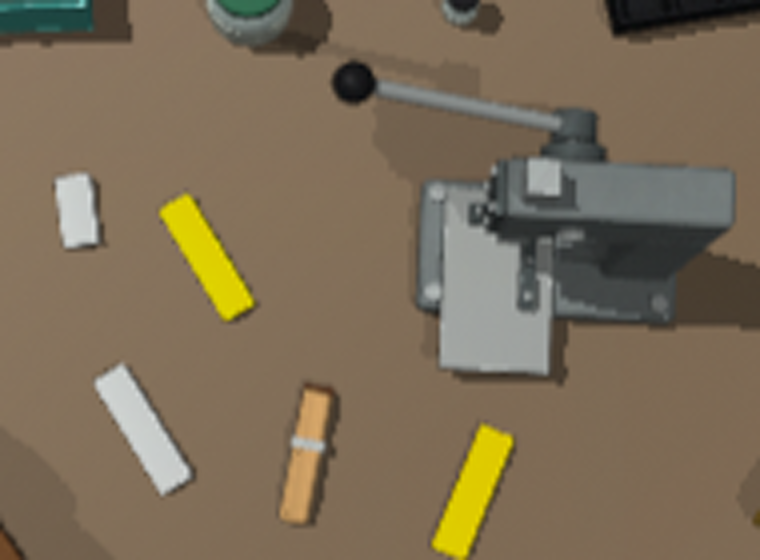

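View pics/c2.png

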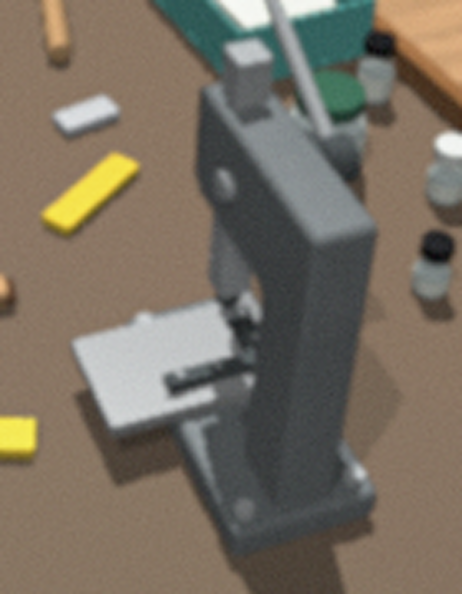

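The crops confirm it: the silver 110x30 piece, measured 113x32 mm at (245,247), is the long bar, and the yellow ones are decoys. The bed plate, head and fence are clearly visible, so I'll fit the press pose from the plate and head corners plus the ball.

```bash
cat >> h.py <<'E'
from scipy.spatial.transform import Rotation as Ro
def rows(p,yaw,tp,tyaw,n):
    """tool-frame rows from (p,yaw) to (tp,tyaw), tool pointing down"""
    p=np.array(p);tp=np.array(tp);d=(tp-p)/n;dy=(tyaw-yaw)/n
    for i in range(n):
        R=Ro.from_euler("xyz",[180,0,yaw+i*dy],degrees=True).as_matrix();print(i,(R.T@d*100).round(2),"az",round(-dy,2))
E
python3 - <<'E'
from h import *
t=np.load("pics/top0.npy")
c=lambda x,y:(x/4+210-.375,y/4+140-.375)
L=[(c(440,368),(-105,48),.042),(c(549,374),(-105,-42),.042),(c(735,172),(22,-141),.28),(c(731,226),(-22,-141),.28)]
W=[];P=[]
for uv,p,z in L: W.append(onz("top",uv,z)[:2]);P.append(p)
W.append([.6292,-.0101]);P.append((55,134.5))
W=np.array(W);P=np.array(P)/1000
print(W)
w=W-W.mean(0);p=P-P.mean(0)
yaw=np.arctan2((p[:,0]*w[:,1]-p[:,1]*w[:,0]).sum(),(p*w).sum())
R=np.array([[np.cos(yaw),-np.sin(yaw)],[np.sin(yaw),np.cos(yaw)]]);o=W.mean(0)-R@P.mean(0)
print("yaw",np.degrees(yaw),"o",o,"res mm",(W-(P@R.T+o))*1000)
for nm,q in dict(ball=(55,134.5),level=(55,160),seat=(-41,0),corner=(14,-15)).items(): print(nm,R@(np.array(q)/1000)+o)
E
```

```text
[[ 0.4639 -0.085 ]
 [ 0.4569 -0.1739]
 [ 0.5731 -0.2801]
 [ 0.5344 -0.2751]
 [ 0.6292 -0.0101]]
yaw -4.245126327907083 o [ 0.5645 -0.1389] res mm [[ 0.5533 -1.7309]
 [ 0.233  -0.9061]
 [-2.9275  1.076 ]
 [ 2.2511  2.822 ]
 [-0.11   -1.261 ]]
ball [ 0.6293 -0.0088]
level [0.6312 0.0166]
seat [ 0.5236 -0.1359]
corner [ 0.5774 -0.1549]
```

```bash
python3 - <<'E'
from h import *
rows([.28,.587,.223],154.5,[.629,-.010,.40],85.8,15)
E
```

```text
0 [-3.81 -2.59 -1.18] az 4.58
1 [-4.01 -2.28 -1.18] az 4.58
2 [-4.18 -1.95 -1.18] az 4.58
3 [-4.32 -1.61 -1.18] az 4.58
4 [-4.43 -1.26 -1.18] az 4.58
5 [-4.52 -0.9  -1.18] az 4.58
6 [-4.58 -0.54 -1.18] az 4.58
7 [-4.61 -0.17 -1.18] az 4.58
8 [-4.61  0.2  -1.18] az 4.58
9 [-4.58  0.56 -1.18] az 4.58
10 [-4.52  0.93 -1.18] az 4.58
11 [-4.43  1.29 -1.18] az 4.58
12 [-4.31  1.63 -1.18] az 4.58
13 [-4.17  1.97 -1.18] az 4.58
14 [-4.    2.3  -1.18] az 4.58
```

Emit:
jog_arm(
  motion=[
    {"x":-3.81,"y":-2.59,"z":-1.18,"az":4.58},
    {"x":-4.01,"y":-2.28,"z":-1.18,"az":4.58},
    {"x":-4.18,"y":-1.95,"z":-1.18,"az":4.58},
    {"x":-4.32,"y":-1.61,"z":-1.18,"az":4.58},
    {"x":-4.43,"y":-1.26,"z":-1.18,"az":4.58},
  ],
  claw=1,
)

```text
$.motion[0]: bad value
```

Emit:
jog_arm(
  motion=[
    {"x":-4.52,"y":-0.9,"z":-1.18,"az":4.58},
    {"x":-4.58,"y":-0.54,"z":-1.18,"az":4.58},
    {"x":-4.61,"y":-0.17,"z":-1.18,"az":4.58},
    {"x":-4.61,"y":0.2,"z":-1.18,"az":4.58},
    {"x":-4.58,"y":0.56,"z":-1.18,"az":4.58},
  ],
)

```text
$.motion[0]: bad value
```

Emit:
jog_arm(
  motion=[
    {"x":-4.52,"y":0.93,"z":-1.18,"az":4.58},
    {"x":-4.43,"y":1.29,"z":-1.18,"az":4.58},
    {"x":-4.31,"y":1.63,"z":-1.18,"az":4.58},
    {"x":-4.17,"y":1.97,"z":-1.18,"az":4.58},
    {"x":-4.0,"y":2.3,"z":-1.18,"az":4.58},
  ],
)

```text
$.motion[0]: bad value
```

Emit:
jog_arm(
  motion=[
    {},
    {},
    {},
    {},
    {},
  ],
)

```text
$.motion[0]: bad value
```

All six keys are needed in every row.

Emit:
jog_arm(
  motion=[
    {"x":-3.81,"y":-2.59,"z":-1.18,"ax":0,"ay":0,"az":4.58},
    {"x":-4.01,"y":-2.28,"z":-1.18,"ax":0,"ay":0,"az":4.58},
    {"x":-4.18,"y":-1.95,"z":-1.18,"ax":0,"ay":0,"az":4.58},
    {"x":-4.32,"y":-1.61,"z":-1.18,"ax":0,"ay":0,"az":4.58},
    {"x":-4.43,"y":-1.26,"z":-1.18,"ax":0,"ay":0,"az":4.58},
  ],
  claw=1,
)

```text
time_s: 0.6
tool_pos: [0.3966, 0.3859, 0.2817]
tool_rot: [-180.0, 0.0, 131.4]
force: [0.9, 0.4, 0.5]
grip_width: 0.087
grasp_force: 0.0
```

Emit:
jog_arm(
  motion=[
    {"x":-4.52,"y":-0.9,"z":-1.18,"ax":0,"ay":0,"az":4.58},
    {"x":-4.58,"y":-0.54,"z":-1.18,"ax":0,"ay":0,"az":4.58},
    {"x":-4.61,"y":-0.17,"z":-1.18,"ax":0,"ay":0,"az":4.58},
    {"x":-4.61,"y":0.2,"z":-1.18,"ax":0,"ay":0,"az":4.58},
    {"x":-4.58,"y":0.56,"z":-1.18,"ax":0,"ay":0,"az":4.58},
  ],
)

```text
time_s: 1.1
tool_pos: [0.5129, 0.1869, 0.3408]
tool_rot: [-180.0, -0.0, 108.5]
force: [1.7, 0.1, -0.2]
grip_width: 0.0871
grasp_force: 0.0
```

Emit:
jog_arm(
  motion=[
    {"x":-4.52,"y":0.93,"z":-1.18,"ax":0,"ay":0,"az":4.58},
    {"x":-4.43,"y":1.29,"z":-1.18,"ax":0,"ay":0,"az":4.58},
    {"x":-4.31,"y":1.63,"z":-1.18,"ax":0,"ay":0,"az":4.58},
    {"x":-4.17,"y":1.97,"z":-1.18,"ax":0,"ay":0,"az":4.58},
    {"x":-4.0,"y":2.3,"z":-1.18,"ax":0,"ay":0,"az":4.58},
  ],
)

```text
time_s: 1.6
tool_pos: [0.6294, -0.0118, 0.3998]
tool_rot: [-180.0, -0.0, 85.7]
force: [1.4, -0.0, 0.6]
grip_width: 0.087
grasp_force: 0.0
```

Emit:
jog_arm(
  motion=[
    {"x":0,"y":0,"z":0,"ax":0,"ay":0,"az":0},
    {"x":0,"y":0,"z":0,"ax":0,"ay":0,"az":0},
    {"x":0,"y":0,"z":0,"ax":0,"ay":0,"az":0},
    {"x":0,"y":0,"z":0,"ax":0,"ay":0,"az":0},
    {"x":0,"y":0,"z":0,"ax":0,"ay":0,"az":0},
  ],
)

```text
time_s: 2.1
tool_pos: [0.6285, -0.0088, 0.3995]
tool_rot: [-180.0, -0.0, 86.0]
force: [-0.5, -0.5, 0.3]
grip_width: 0.0874
grasp_force: 0.0
```

Emit:
jog_arm(
  motion=[
    {"x":0,"y":0,"z":3,"ax":0,"ay":0,"az":0},
    {"x":0,"y":0,"z":3,"ax":0,"ay":0,"az":0},
    {"x":0,"y":0,"z":2.9,"ax":0,"ay":0,"az":0},
    {"x":0,"y":0,"z":0,"ax":0,"ay":0,"az":0},
    {"x":0,"y":0,"z":0,"ax":0,"ay":0,"az":0},
  ],
)

```text
time_s: 2.6
tool_pos: [0.6287, -0.0096, 0.3112]
tool_rot: [-180.0, -0.0, 85.9]
force: [-0.1, 0.0, 0.8]
grip_width: 0.0872
grasp_force: 0.0
```

Emit:
jog_arm(
  motion=[
    {"x":0,"y":0,"z":0,"ax":0,"ay":0,"az":0},
    {"x":0,"y":0,"z":0,"ax":0,"ay":0,"az":0},
    {"x":0,"y":0,"z":0,"ax":0,"ay":0,"az":0},
    {"x":0,"y":0,"z":0,"ax":0,"ay":0,"az":0},
    {"x":0,"y":0,"z":0,"ax":0,"ay":0,"az":0},
  ],
  claw=-1,
  squeeze=30,
)

```text
time_s: 3.1
tool_pos: [0.629, -0.0104, 0.3109]
tool_rot: [180.0, -0.0, 85.8]
force: [-0.4, -0.3, 0.8]
grip_width: 0.0547
grasp_force: 0.0
```

```bash
python3 - <<'E'
from h import *
a=-4.2*np.pi/180
prev=None
# step list: lever angle th 30 -> -31.5 in 15 rows; tool yaw 86
R=Ro.from_euler("xyz",[180,0,86],degrees=True).as_matrix()
pts=[]
for th in np.linspace(30,-30,16):
    t=np.radians(th);y=.19*np.cos(t);pts.append([-np.sin(a)*y,np.cos(a)*y,.19*np.sin(t)])
print((np.diff(pts,axis=0)@R*100).round(2))
E
```

```text
[[ 0.62  0.    1.17]
 [ 0.54  0.    1.21]
 [ 0.45  0.    1.25]
 [ 0.37  0.    1.27]
 [ 0.28  0.    1.3 ]
 [ 0.18  0.    1.31]
 [ 0.09  0.    1.32]
 [ 0.   -0.    1.33]
 [-0.09 -0.    1.32]
 [-0.18 -0.    1.31]
 [-0.28 -0.    1.3 ]
 [-0.37 -0.    1.27]
 [-0.45 -0.    1.25]
 [-0.54 -0.    1.21]
 [-0.62 -0.    1.17]]
```

Emit:
jog_arm(
  motion=[
    {"x":0,"y":0,"z":0,"ax":0,"ay":0,"az":0},
    {"x":0,"y":0,"z":0,"ax":0,"ay":0,"az":0},
    {"x":0,"y":0,"z":0,"ax":0,"ay":0,"az":0},
    {"x":0,"y":0,"z":0,"ax":0,"ay":0,"az":0},
    {"x":0,"y":0,"z":0,"ax":0,"ay":0,"az":0},
  ],
)

```text
time_s: 3.6
tool_pos: [0.6301, -0.0105, 0.3106]
tool_rot: [179.8, 0.0, 85.8]
force: [5.1, -0.8, -2.3]
grip_width: 0.0281
grasp_force: 30.0
```

Emit:
jog_arm(
  motion=[
    {"x":0.62,"y":0,"z":1.17,"ax":0,"ay":0,"az":0},
    {"x":0.54,"y":0,"z":1.21,"ax":0,"ay":0,"az":0},
    {"x":0.45,"y":0,"z":1.25,"ax":0,"ay":0,"az":0},
    {"x":0.37,"y":0,"z":1.27,"ax":0,"ay":0,"az":0},
    {"x":0.28,"y":0,"z":1.3,"ax":0,"ay":0,"az":0},
  ],
)

```text
time_s: 4.1
tool_pos: [0.6318, 0.0121, 0.2483]
tool_rot: [179.8, 0.0, 85.8]
force: [5.3, -2.5, 5.9]
grip_width: 0.0278
grasp_force: 30.0
```

Emit:
jog_arm(
  motion=[
    {"x":0.18,"y":0,"z":1.31,"ax":0,"ay":0,"az":0},
    {"x":0.09,"y":0,"z":1.32,"ax":0,"ay":0,"az":0},
    {"x":0,"y":0,"z":1.33,"ax":0,"ay":0,"az":0},
    {"x":-0.09,"y":0,"z":1.32,"ax":0,"ay":0,"az":0},
    {"x":-0.18,"y":0,"z":1.31,"ax":0,"ay":0,"az":0},
  ],
)

```text
time_s: 4.6
tool_pos: [0.6319, 0.0127, 0.183]
tool_rot: [179.8, -0.0, 85.9]
force: [4.3, -1.6, 8.2]
grip_width: 0.0269
grasp_force: 29.6
```

Emit:
jog_arm(
  motion=[
    {"x":-0.28,"y":0,"z":1.3,"ax":0,"ay":0,"az":0},
    {"x":-0.37,"y":0,"z":1.27,"ax":0,"ay":0,"az":0},
    {"x":-0.45,"y":0,"z":1.25,"ax":0,"ay":0,"az":0},
    {"x":-0.54,"y":0,"z":1.21,"ax":0,"ay":0,"az":0},
    {"x":-0.62,"y":0,"z":1.17,"ax":0,"ay":0,"az":0},
  ],
)

```text
time_s: 5.1
tool_pos: [0.6304, -0.008, 0.1215]
tool_rot: [179.8, -0.2, 85.9]
force: [3.3, 1.6, 10.0]
grip_width: 0.028
grasp_force: 29.1
```

Emit:
jog_arm(
  motion=[
    {"x":-0.1,"y":0,"z":0.2,"ax":0,"ay":0,"az":0},
    {"x":-0.1,"y":0,"z":0.2,"ax":0,"ay":0,"az":0},
    {"x":0,"y":0,"z":0,"ax":0,"ay":0,"az":0},
    {"x":0,"y":0,"z":0,"ax":0,"ay":0,"az":0},
    {"x":0,"y":0,"z":0,"ax":0,"ay":0,"az":0},
  ],
)

```text
time_s: 5.6
tool_pos: [0.6302, -0.0101, 0.1178]
tool_rot: [179.8, -0.2, 85.9]
force: [3.1, 1.2, 7.6]
grip_width: 0.0276
grasp_force: 29.1
```

```bash
python3 - <<'E'
from h import *
im=[env.read_camera(n) for n in("side","top")]
cv2.imwrite("pics/down.png",np.hstack([im[0][100:400,200:480],im[1][120:260,250:420].repeat(2,0).repeat(2,1)[:300]] if 0 else [im[0][100:380,200:480],im[1][120:260,260:400].repeat(2,0).repeat(2,1)])[:,:,::-1])
E
```

```text
(no output)
```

View pics/down.png

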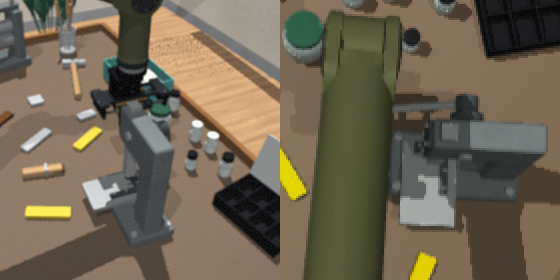

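The lever is down near its stop but there's no clear stop reaction in the force yet. I'll push a little further and watch it.

Emit:
jog_arm(
  motion=[
    {"x":0,"y":0,"z":0.2,"ax":0,"ay":0,"az":0},
    {"x":0,"y":0,"z":0.2,"ax":0,"ay":0,"az":0},
    {"x":0,"y":0,"z":0.2,"ax":0,"ay":0,"az":0},
    {"x":0,"y":0,"z":0,"ax":0,"ay":0,"az":0},
    {"x":0,"y":0,"z":0,"ax":0,"ay":0,"az":0},
  ],
)

```text
time_s: 6.2
tool_pos: [0.6303, -0.0115, 0.1149]
tool_rot: [179.8, -0.1, 85.9]
force: [-3.2, 0.1, 23.9]
grip_width: 0.0274
grasp_force: 28.0
```

The force jumped to 24 N, so the lever is on its stop. Now back up along the arc.

Emit:
jog_arm(
  motion=[
    {"x":0.2,"y":0,"z":-1.0,"ax":0,"ay":0,"az":0},
    {"x":0.62,"y":0,"z":-1.17,"ax":0,"ay":0,"az":0},
    {"x":0.54,"y":0,"z":-1.21,"ax":0,"ay":0,"az":0},
    {"x":0.45,"y":0,"z":-1.25,"ax":0,"ay":0,"az":0},
    {"x":0.37,"y":0,"z":-1.27,"ax":0,"ay":0,"az":0},
  ],
)

```text
time_s: 6.7
tool_pos: [0.6317, 0.0105, 0.1705]
tool_rot: [179.8, -0.0, 85.9]
force: [5.7, -2.3, 2.8]
grip_width: 0.0277
grasp_force: 29.4
```

Emit:
jog_arm(
  motion=[
    {"x":0.28,"y":0,"z":-1.3,"ax":0,"ay":0,"az":0},
    {"x":0.18,"y":0,"z":-1.31,"ax":0,"ay":0,"az":0},
    {"x":0.09,"y":0,"z":-1.32,"ax":0,"ay":0,"az":0},
    {"x":0,"y":0,"z":-1.33,"ax":0,"ay":0,"az":0},
    {"x":-0.09,"y":0,"z":-1.32,"ax":0,"ay":0,"az":0},
  ],
)

```text
time_s: 7.2
tool_pos: [0.6319, 0.0138, 0.2355]
tool_rot: [179.8, 0.0, 85.8]
force: [7.3, -2.6, 0.7]
grip_width: 0.0279
grasp_force: 29.6
```

Emit:
jog_arm(
  motion=[
    {"x":-0.18,"y":0,"z":-1.31,"ax":0,"ay":0,"az":0},
    {"x":-0.28,"y":0,"z":-1.3,"ax":0,"ay":0,"az":0},
    {"x":-0.37,"y":0,"z":-1.27,"ax":0,"ay":0,"az":0},
    {"x":-0.45,"y":0,"z":-1.25,"ax":0,"ay":0,"az":0},
    {"x":-0.5,"y":0,"z":-1.1,"ax":0,"ay":0,"az":0},
  ],
)

```text
time_s: 7.7
tool_pos: [0.6305, -0.0047, 0.2968]
tool_rot: [179.9, 0.1, 85.8]
force: [8.2, -3.6, -2.2]
grip_width: 0.0274
grasp_force: 29.8
```

Emit:
jog_arm(
  motion=[
    {"x":0,"y":0,"z":0,"ax":0,"ay":0,"az":0},
    {"x":0,"y":0,"z":0,"ax":0,"ay":0,"az":0},
    {"x":0,"y":0,"z":0,"ax":0,"ay":0,"az":0},
    {"x":0,"y":0,"z":0,"ax":0,"ay":0,"az":0},
    {"x":0,"y":0,"z":0,"ax":0,"ay":0,"az":0},
  ],
  claw=1,
)

```text
time_s: 8.2
tool_pos: [0.6289, -0.0031, 0.297]
tool_rot: [-179.9, -0.0, 85.9]
force: [0.1, 0.3, -0.5]
grip_width: 0.0597
grasp_force: 0.0
```

Emit:
jog_arm(
  motion=[
    {"x":0,"y":0,"z":0,"ax":0,"ay":0,"az":0},
    {"x":0,"y":0,"z":0,"ax":0,"ay":0,"az":0},
    {"x":0,"y":0,"z":0,"ax":0,"ay":0,"az":0},
    {"x":0,"y":0,"z":0,"ax":0,"ay":0,"az":0},
    {"x":0,"y":0,"z":0,"ax":0,"ay":0,"az":0},
  ],
)

```text
time_s: 8.7
tool_pos: [0.6294, -0.0038, 0.2978]
tool_rot: [180.0, -0.0, 85.8]
force: [0.0, 0.2, 0.5]
grip_width: 0.0863
grasp_force: 0.0
```

```bash
python3 - <<'E'
from h import *
rows([.6290,-.0035,.40],85.8,[.451,.178,.40],30,7)
E
```

```text
0 [ 2.4  -2.73 -0.  ] az 7.97
1 [ 2.   -3.03 -0.  ] az 7.97
2 [ 1.56 -3.28 -0.  ] az 7.97
3 [ 1.09 -3.46 -0.  ] az 7.97
4 [ 0.6  -3.58 -0.  ] az 7.97
5 [ 0.1  -3.63 -0.  ] az 7.97
6 [-0.41 -3.61 -0.  ] az 7.97
```

Emit:
jog_arm(
  motion=[
    {"x":0,"y":0,"z":-2.05,"ax":0,"ay":0,"az":0},
    {"x":0,"y":0,"z":-2.05,"ax":0,"ay":0,"az":0},
    {"x":0,"y":0,"z":-2.05,"ax":0,"ay":0,"az":0},
    {"x":0,"y":0,"z":-2.05,"ax":0,"ay":0,"az":0},
    {"x":0,"y":0,"z":-2.05,"ax":0,"ay":0,"az":0},
  ],
)

```text
time_s: 9.2
tool_pos: [0.6293, -0.0038, 0.4012]
tool_rot: [180.0, -0.0, 85.8]
force: [0.3, 0.2, -0.3]
grip_width: 0.0873
grasp_force: 0.0
```

```bash
python3 - <<'E'
from h import *
s=env.read_camera("side");t=env.read_camera("top")
for k in blobs("side",s,(322,145,345,165),(0,0,0),(180,255,45)): print("ball side",cv2.minEnclosingCircle(k))
for k in blobs("top",t,(200,220,275,270),(0,0,120),(180,60,255)):
    W=np.array([onz("top",q,.012)[:2] for q in k],np.float32);print(cv2.minAreaRect(W))
o=env.get_obs();print(o["tool_pos"],o["tool_rot"])
E
```

```text
ball side ((332.1346130371094, 155.15383911132812), 5.203973770141602)
((0.4230126738548279, 0.16127869486808777), (0.1118992492556572, 0.03189642354846001), 30.661834716796875)
[ 0.6304 -0.0041  0.4034] [179.6906  -0.0377  85.808 ]
```

Emit:
jog_arm(
  motion=[
    {"x":2.4,"y":-2.73,"z":0,"ax":0,"ay":0,"az":7.91},
    {"x":2.0,"y":-3.03,"z":0,"ax":0,"ay":0,"az":7.91},
    {"x":1.56,"y":-3.28,"z":0,"ax":0,"ay":0,"az":7.91},
    {"x":1.09,"y":-3.46,"z":0,"ax":0,"ay":0,"az":7.91},
    {"x":0.6,"y":-3.58,"z":0,"ax":0,"ay":0,"az":7.91},
  ],
  claw=0.2,
)

```text
time_s: 9.8
tool_pos: [0.5005, 0.1265, 0.3991]
tool_rot: [-180.0, 0.1, 46.0]
force: [0.4, 1.1, -0.1]
grip_width: 0.0564
grasp_force: 0.0
```

Emit:
jog_arm(
  motion=[
    {"x":0.1,"y":-3.63,"z":0,"ax":0,"ay":0,"az":7.91},
    {"x":-0.41,"y":-3.61,"z":0,"ax":0,"ay":0,"az":7.91},
    {"x":0,"y":0,"z":4.5,"ax":0,"ay":0,"az":0},
    {"x":0,"y":0,"z":4.5,"ax":0,"ay":0,"az":0},
    {"x":0,"y":0,"z":4.5,"ax":0,"ay":0,"az":0},
  ],
)

```text
time_s: 10.3
tool_pos: [0.4501, 0.1773, 0.263]
tool_rot: [-180.0, -0.0, 30.5]
force: [0.3, -0.3, -0.6]
grip_width: 0.0519
grasp_force: 0.0
```

Emit:
jog_arm(
  motion=[
    {"x":0,"y":0,"z":4.5,"ax":0,"ay":0,"az":0},
    {"x":0,"y":0,"z":4.5,"ax":0,"ay":0,"az":0},
    {"x":0,"y":0,"z":4.5,"ax":0,"ay":0,"az":0},
    {"x":0,"y":0,"z":4.5,"ax":0,"ay":0,"az":0},
    {"x":0,"y":0,"z":0,"ax":0,"ay":0,"az":0},
  ],
)

```text
time_s: 10.8
tool_pos: [0.4452, 0.1744, 0.079]
tool_rot: [180.0, 0.8, 30.4]
force: [-0.7, 0.6, -0.1]
grip_width: 0.0524
grasp_force: 0.0
```

Emit:
jog_arm(
  motion=[
    {"x":0,"y":0,"z":2.5,"ax":0,"ay":0,"az":0},
    {"x":0,"y":0,"z":0,"ax":0,"ay":0,"az":0},
    {"x":0,"y":0,"z":0,"ax":0,"ay":0,"az":0},
    {"x":0,"y":0,"z":0,"ax":0,"ay":0,"az":0},
    {"x":0,"y":0,"z":0,"ax":0,"ay":0,"az":0},
  ],
)

```text
time_s: 11.3
tool_pos: [0.4519, 0.1777, 0.0619]
tool_rot: [-180.0, -0.2, 30.4]
force: [-0.1, 0.1, 0.1]
grip_width: 0.0523
grasp_force: 0.0
```

Emit:
jog_arm(
  motion=[
    {"x":0,"y":0,"z":1.6,"ax":0,"ay":0,"az":0},
    {"x":0,"y":0,"z":1.6,"ax":0,"ay":0,"az":0},
    {"x":0,"y":0,"z":1.6,"ax":0,"ay":0,"az":0},
    {"x":0,"y":0,"z":1.0,"ax":0,"ay":0,"az":0},
    {"x":0,"y":0,"z":0,"ax":0,"ay":0,"az":0},
  ],
)

```text
time_s: 11.8
tool_pos: [0.4502, 0.1769, 0.0016]
tool_rot: [180.0, 0.1, 30.4]
force: [-0.7, 0.1, -0.0]
grip_width: 0.0523
grasp_force: 0.0
```

```bash
python3 - <<'E'
from h import *
o=env.get_obs();print(o["tool_pos"],o["tool_rot"],o["force"])
s=env.read_camera("side");cv2.imwrite("pics/g.png",cv2.resize(s[150:320,140:330,::-1],None,fx=4,fy=3.5,interpolation=2))
E
```

```text
[0.4502 0.1769 0.0016] [179.9999   0.0993  30.4466] [-0.6926  0.0976 -0.0459]
```

View pics/g.png

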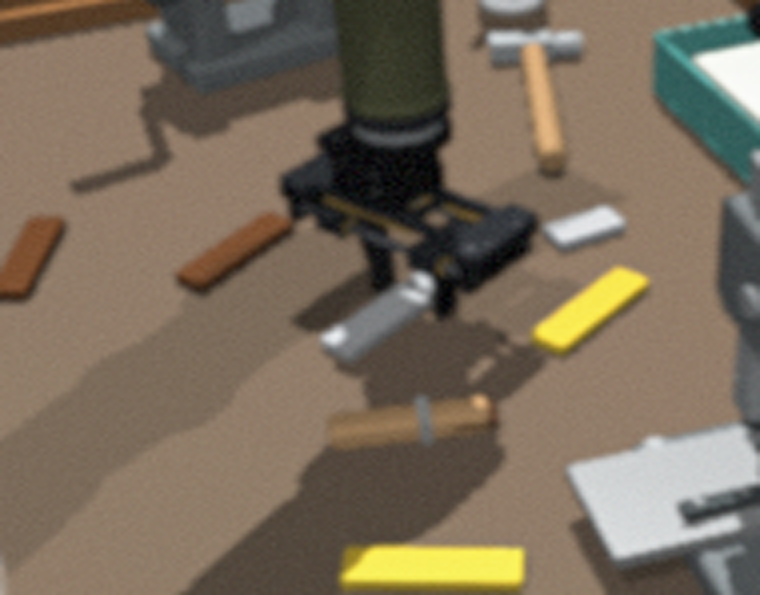

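The open fingers straddle the silver bar's far end (crop about (410,290)), clear of its neighbours. Closing and lifting.

Emit:
jog_arm(
  motion=[
    {"x":0,"y":0,"z":0,"ax":0,"ay":0,"az":0},
    {"x":0,"y":0,"z":0,"ax":0,"ay":0,"az":0},
    {"x":0,"y":0,"z":0,"ax":0,"ay":0,"az":0},
    {"x":0,"y":0,"z":0,"ax":0,"ay":0,"az":0},
    {"x":0,"y":0,"z":0,"ax":0,"ay":0,"az":0},
  ],
  claw=-1,
  squeeze=60,
)

```text
time_s: 12.35
tool_pos: [0.4512, 0.1775, 0.0028]
tool_rot: [-180.0, -0.1, 30.4]
force: [0.6, 0.6, 3.7]
grip_width: 0.0292
grasp_force: 60.0
```

Emit:
jog_arm(
  motion=[
    {"x":0,"y":0,"z":0,"ax":0,"ay":0,"az":0},
    {"x":0,"y":0,"z":-0.5,"ax":0,"ay":0,"az":0},
    {"x":0,"y":0,"z":-1,"ax":0,"ay":0,"az":0},
    {"x":0,"y":0,"z":-2,"ax":0,"ay":0,"az":0},
    {"x":0,"y":0,"z":-2.5,"ax":0,"ay":0,"az":0},
  ],
)

```text
time_s: 12.85
tool_pos: [0.4496, 0.1763, 0.0621]
tool_rot: [180.0, 0.2, 30.4]
force: [-0.6, 1.3, -4.2]
grip_width: 0.029
grasp_force: 60.0
```

Emit:
jog_arm(
  motion=[
    {"x":0,"y":0,"z":-2.5,"ax":0,"ay":0,"az":0},
    {"x":0,"y":0,"z":-2.5,"ax":0,"ay":0,"az":0},
    {"x":0,"y":0,"z":-1,"ax":0,"ay":0,"az":0},
    {"x":0,"y":0,"z":0,"ax":0,"ay":0,"az":0},
    {"x":0,"y":0,"z":0,"ax":0,"ay":0,"az":0},
  ],
)

```text
time_s: 13.35
tool_pos: [0.4501, 0.1768, 0.1213]
tool_rot: [-180.0, 0.1, 30.4]
force: [-0.5, -0.1, -4.1]
grip_width: 0.0292
grasp_force: 60.0
```

```bash
python3 - <<'E'
from h import *
o=env.get_obs();print(o["tool_pos"],o["tool_rot"],o["force"],o["wrist_torque"])
rows([.4515,.1775,.12],30.4,[.437,-.100,.11],175.8,20)
# bar far end 33mm.. seat grasp point
a=np.radians(-4.2);R=np.array([[np.cos(a),-np.sin(a)],[np.sin(a),np.cos(a)]])
for q in((-74,0),(-124,12),(-80,10)): print(q,R@np.array(q)/1000+[.5645,-.1389])
E
```

```text
[0.4501 0.1768 0.1213] [-179.9953    0.0856   30.4434] [-0.4513 -0.0907 -4.1454] [-0.0117 -0.0156  0.0178]
0 [-0.76  1.16  0.05] az -7.27
1 [-0.91  1.05  0.05] az -7.27
2 [-1.03  0.93  0.05] az -7.27
3 [-1.14  0.79  0.05] az -7.27
4 [-1.23  0.64  0.05] az -7.27
5 [-1.3   0.48  0.05] az -7.27
6 [-1.35  0.31  0.05] az -7.27
7 [-1.38  0.14  0.05] az -7.27
8 [-1.39 -0.04  0.05] az -7.27
9 [-1.37 -0.21  0.05] az -7.27
10 [-1.33 -0.39  0.05] az -7.27
11 [-1.28 -0.55  0.05] az -7.27
12 [-1.2  -0.71  0.05] az -7.27
13 [-1.1  -0.85  0.05] az -7.27
14 [-0.98 -0.99  0.05] az -7.27
15 [-0.85 -1.1   0.05] az -7.27
16 [-0.7  -1.2   0.05] az -7.27
17 [-0.54 -1.28  0.05] az -7.27
18 [-0.38 -1.34  0.05] az -7.27
19 [-0.2  -1.37  0.05] az -7.27
(-74, 0) [ 0.4907 -0.1335]
(-124, 12) [ 0.4417 -0.1179]
(-80, 10) [ 0.4854 -0.1231]
```

Emit:
jog_arm(
  motion=[
    {"x":-0.76,"y":1.16,"z":0.05,"ax":0,"ay":0,"az":-7.27},
    {"x":-0.91,"y":1.05,"z":0.05,"ax":0,"ay":0,"az":-7.27},
    {"x":-1.03,"y":0.93,"z":0.05,"ax":0,"ay":0,"az":-7.27},
    {"x":-1.14,"y":0.79,"z":0.05,"ax":0,"ay":0,"az":-7.27},
    {"x":-1.23,"y":0.64,"z":0.05,"ax":0,"ay":0,"az":-7.27},
  ],
)

```text
time_s: 13.85
tool_pos: [0.4458, 0.1069, 0.1179]
tool_rot: [-179.9, 0.2, 67.1]
force: [0.3, 0.1, -4.2]
grip_width: 0.0292
grasp_force: 60.0
```

Emit:
jog_arm(
  motion=[
    {"x":-1.3,"y":0.48,"z":0.05,"ax":0,"ay":0,"az":-7.27},
    {"x":-1.35,"y":0.31,"z":0.05,"ax":0,"ay":0,"az":-7.27},
    {"x":-1.38,"y":0.14,"z":0.05,"ax":0,"ay":0,"az":-7.27},
    {"x":-1.39,"y":-0.04,"z":0.05,"ax":0,"ay":0,"az":-7.27},
    {"x":-1.37,"y":-0.21,"z":0.05,"ax":0,"ay":0,"az":-7.27},
  ],
)

```text
time_s: 14.35
tool_pos: [0.4421, 0.0378, 0.1155]
tool_rot: [-179.8, 0.0, 103.4]
force: [-0.3, -0.6, -3.7]
grip_width: 0.0293
grasp_force: 60.0
```

Emit:
jog_arm(
  motion=[
    {"x":-1.33,"y":-0.39,"z":0.05,"ax":0,"ay":0,"az":-7.27},
    {"x":-1.28,"y":-0.55,"z":0.05,"ax":0,"ay":0,"az":-7.27},
    {"x":-1.2,"y":-0.71,"z":0.05,"ax":0,"ay":0,"az":-7.27},
    {"x":-1.1,"y":-0.85,"z":0.05,"ax":0,"ay":0,"az":-7.27},
    {"x":-0.98,"y":-0.99,"z":0.05,"ax":0,"ay":0,"az":-7.27},
  ],
)

```text
time_s: 14.85
tool_pos: [0.4384, -0.0315, 0.113]
tool_rot: [-179.8, -0.1, 139.8]
force: [0.4, -0.9, -4.2]
grip_width: 0.0289
grasp_force: 60.0
```

Emit:
jog_arm(
  motion=[
    {"x":-0.85,"y":-1.1,"z":0.05,"ax":0,"ay":0,"az":-7.27},
    {"x":-0.7,"y":-1.2,"z":0.05,"ax":0,"ay":0,"az":-7.27},
    {"x":-0.54,"y":-1.28,"z":0.05,"ax":0,"ay":0,"az":-7.27},
    {"x":-0.38,"y":-1.34,"z":0.05,"ax":0,"ay":0,"az":-7.27},
    {"x":-0.2,"y":-1.37,"z":0.05,"ax":0,"ay":0,"az":-7.27},
  ],
)

```text
time_s: 15.35
tool_pos: [0.4348, -0.1007, 0.1106]
tool_rot: [-180.0, -0.2, 176.1]
force: [-0.7, -0.0, -4.8]
grip_width: 0.0291
grasp_force: 60.0
```

Emit:
jog_arm(
  motion=[
    {"x":0,"y":0,"z":0,"ax":0,"ay":0,"az":0},
    {"x":0,"y":0,"z":0,"ax":0,"ay":0,"az":0},
    {"x":0,"y":0,"z":0,"ax":0,"ay":0,"az":0},
    {"x":0,"y":0,"z":0,"ax":0,"ay":0,"az":0},
    {"x":0,"y":0,"z":0,"ax":0,"ay":0,"az":0},
  ],
)

```text
time_s: 15.85
tool_pos: [0.4365, -0.0996, 0.1122]
tool_rot: [180.0, -0.0, 175.9]
force: [0.2, 0.5, -3.8]
grip_width: 0.0292
grasp_force: 60.0
```

```bash
python3 - <<'E'
from h import *
o=env.get_obs();print(o["tool_pos"],o["tool_rot"],o["force"],o["wrist_torque"])
s=env.read_camera("side");cv2.imwrite("pics/h.png",cv2.resize(s[180:360,230:400,::-1],None,fx=3.3,fy=3.3,interpolation=2))
np.save("pics/h.npy",s)
E
```

```text
[ 0.4365 -0.0996  0.1122] [179.9944  -0.0057 175.8592] [ 0.1531  0.4963 -3.7737] [ 0.0661  0.135  -0.0333]
```

View pics/h.png

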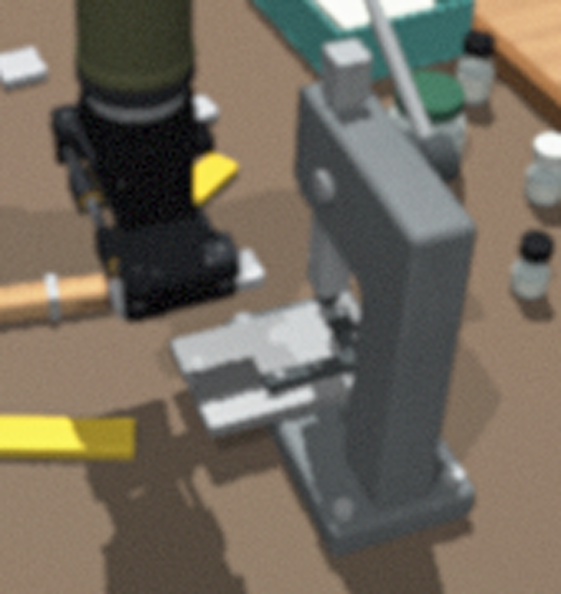

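The bar's far end shows at crop (250,268), about side pixel (306,261), in line with the bed. Next I lower it at x=-130 mm, then move in above the bed.

Emit:
jog_arm(
  motion=[
    {"x":0,"y":0,"z":1.5,"ax":0,"ay":0,"az":0},
    {"x":0,"y":0,"z":1.5,"ax":0,"ay":0,"az":0},
    {"x":0,"y":0,"z":1.5,"ax":0,"ay":0,"az":0},
    {"x":0,"y":0,"z":1.2,"ax":0,"ay":0,"az":0},
    {"x":0,"y":0,"z":0,"ax":0,"ay":0,"az":0},
  ],
)

```text
time_s: 16.4
tool_pos: [0.4351, -0.1, 0.0538]
tool_rot: [-180.0, -0.2, 175.8]
force: [-1.4, -0.1, -3.4]
grip_width: 0.0291
grasp_force: 60.0
```

Emit:
jog_arm(
  motion=[
    {"x":-0.7,"y":-0.4,"z":0,"ax":0,"ay":0,"az":0},
    {"x":-0.7,"y":-0.4,"z":0,"ax":0,"ay":0,"az":0},
    {"x":-0.7,"y":-0.4,"z":0,"ax":0,"ay":0,"az":0},
    {"x":-0.7,"y":-0.4,"z":0,"ax":0,"ay":0,"az":0},
    {"x":-0.7,"y":-0.4,"z":0,"ax":0,"ay":0,"az":0},
  ],
)

```text
time_s: 16.9
tool_pos: [0.471, -0.1232, 0.0555]
tool_rot: [-180.0, 0.0, 175.8]
force: [0.2, -0.2, -3.9]
grip_width: 0.029
grasp_force: 60.0
```

```bash
cat >> h.py <<'E'
def press(p):
    a=np.radians(-4.2);R=np.array([[np.cos(a),-np.sin(a)],[np.sin(a),np.cos(a)]]);return R.T@(np.array(p)[:2]-[.5645,-.1389])*1000
E
python3 - <<'E'
from h import *
print(proj("side",[.524,-.106,.122]))
o=env.get_obs();print(o["tool_pos"],press(o["tool_pos"]),o["tool_rot"],o["force"],o["wrist_torque"])
s=env.read_camera("side");t=env.read_camera("top")
A=cv2.resize(s[230:330,260:370,::-1],None,fx=3.6,fy=3.6,interpolation=2);B=cv2.resize(t[160:260,290:400,::-1],None,fx=3.6,fy=3.6,interpolation=2)
cv2.imwrite("pics/i.png",np.hstack([A,B]))
E
```

```text
[307.6977 258.4183]
[ 0.471  -0.1232  0.0555] [-94.4418   8.7791] [-179.9943    0.0385  175.8391] [ 0.2189 -0.2331 -3.8623] [0.1058 0.1664 0.0342]
```

View pics/i.png

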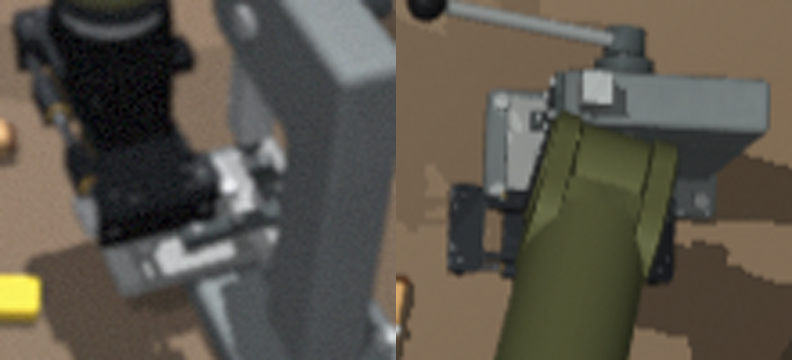

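The bar hangs over the bed beside the fence, its far end by the punch at about crop (235,185), and the projection agrees with a level bar. Lowering it.

Emit:
jog_arm(
  motion=[
    {"x":0,"y":0,"z":0.4,"ax":0,"ay":0,"az":0},
    {"x":0,"y":0,"z":0.4,"ax":0,"ay":0,"az":0},
    {"x":0,"y":0,"z":0.1,"ax":0,"ay":0,"az":0},
    {"x":0,"y":0,"z":0,"ax":0,"ay":0,"az":0},
    {"x":0,"y":0,"z":0,"ax":0,"ay":0,"az":0},
  ],
)

```text
time_s: 17.5
tool_pos: [0.4699, -0.1225, 0.0462]
tool_rot: [180.0, -0.0, 175.9]
force: [-0.1, -0.3, -3.8]
grip_width: 0.0291
grasp_force: 60.0
```

Emit:
jog_arm(
  motion=[
    {"x":0,"y":0,"z":0.1,"ax":0,"ay":0,"az":0},
    {"x":0,"y":0,"z":0.1,"ax":0,"ay":0,"az":0},
    {"x":0,"y":0,"z":0,"ax":0,"ay":0,"az":0},
    {"x":0,"y":0,"z":0,"ax":0,"ay":0,"az":0},
    {"x":0,"y":0,"z":0,"ax":0,"ay":0,"az":0},
  ],
)

```text
time_s: 18.0
tool_pos: [0.4701, -0.1226, 0.0447]
tool_rot: [180.0, 0.0, 175.8]
force: [-3.4, 1.3, 5.6]
grip_width: 0.0293
grasp_force: 60.0
```

```bash
python3 -c "
from h import *
o=env.get_obs();print(o['tool_pos'],press(o['tool_pos']),o['force'],o['wrist_torque'])"
```

```text
[ 0.4701 -0.1226  0.0447] [-95.3112   9.3361] [-3.4114  1.3465  5.6151] [0.2267 0.8537 0.0059]
```

The bed is reached: z force went from -3.8 to +5.6 N. Now slide to the end stop.

Emit:
jog_arm(
  motion=[
    {"x":-0.4,"y":0,"z":0,"ax":0,"ay":0,"az":0},
    {"x":-0.4,"y":0,"z":0,"ax":0,"ay":0,"az":0},
    {"x":-0.4,"y":0,"z":0,"ax":0,"ay":0,"az":0},
    {"x":-0.4,"y":0,"z":0,"ax":0,"ay":0,"az":0},
    {"x":0,"y":0,"z":0,"ax":0,"ay":0,"az":0},
  ],
)

```text
time_s: 18.5
tool_pos: [0.484, -0.1242, 0.0447]
tool_rot: [180.0, -0.3, 175.8]
force: [-9.2, 1.6, 13.3]
grip_width: 0.0293
grasp_force: 60.0
```

Emit:
jog_arm(
  motion=[
    {"x":-0.2,"y":0,"z":0,"ax":0,"ay":0,"az":0},
    {"x":-0.2,"y":0,"z":0,"ax":0,"ay":0,"az":0},
    {"x":0,"y":0,"z":0,"ax":0,"ay":0,"az":0},
    {"x":0,"y":0,"z":0,"ax":0,"ay":0,"az":0},
    {"x":0,"y":0,"z":0,"ax":0,"ay":0,"az":0},
  ],
)

```text
time_s: 19.0
tool_pos: [0.4869, -0.1245, 0.0447]
tool_rot: [179.9, -0.4, 175.8]
force: [-11.9, 1.4, 16.1]
grip_width: 0.0294
grasp_force: 60.0
```

Friction from the down-force is high, so I'll ease it a little before continuing.

Emit:
jog_arm(
  motion=[
    {"x":0,"y":0,"z":-0.08,"ax":0,"ay":0,"az":0},
    {"x":0,"y":0,"z":-0.05,"ax":0,"ay":0,"az":0},
    {"x":0,"y":0,"z":0,"ax":0,"ay":0,"az":0},
    {"x":0,"y":0,"z":0,"ax":0,"ay":0,"az":0},
    {"x":0,"y":0,"z":0,"ax":0,"ay":0,"az":0},
  ],
)

```text
time_s: 19.5
tool_pos: [0.4901, -0.1241, 0.0454]
tool_rot: [-180.0, 0.0, 175.9]
force: [0.4, 0.4, -4.1]
grip_width: 0.0292
grasp_force: 60.0
```

```bash
python3 -c "
from h import *
o=env.get_obs();print(o['tool_pos'],press(o['tool_pos']),o['force'],o['wrist_torque'])"
```

```text
[ 0.4901 -0.1241  0.0454] [-75.2752   9.3165] [ 0.3821  0.4324 -4.055 ] [0.0301 0.0695 0.0174]
```

Emit:
jog_arm(
  motion=[
    {"x":-0.1,"y":0,"z":0,"ax":0,"ay":0,"az":0},
    {"x":-0.1,"y":0,"z":0,"ax":0,"ay":0,"az":0},
    {"x":-0.1,"y":0,"z":0,"ax":0,"ay":0,"az":0},
    {"x":0,"y":0,"z":0,"ax":0,"ay":0,"az":0},
    {"x":0,"y":0,"z":0,"ax":0,"ay":0,"az":0},
  ],
)

```text
time_s: 20.0
tool_pos: [0.4918, -0.1242, 0.0451]
tool_rot: [180.0, -0.1, 175.8]
force: [-4.5, 0.8, -2.9]
grip_width: 0.0295
grasp_force: 60.0
```

The end stop is reached at press x of about -73.7. Now towards the fence.

Emit:
jog_arm(
  motion=[
    {"x":0,"y":-0.25,"z":0,"ax":0,"ay":0,"az":0},
    {"x":0,"y":-0.25,"z":0,"ax":0,"ay":0,"az":0},
    {"x":0,"y":-0.2,"z":0,"ax":0,"ay":0,"az":0},
    {"x":0,"y":0,"z":0,"ax":0,"ay":0,"az":0},
    {"x":0,"y":0,"z":0,"ax":0,"ay":0,"az":0},
  ],
)

```text
time_s: 20.5
tool_pos: [0.4913, -0.1296, 0.045]
tool_rot: [179.9, -0.2, 175.9]
force: [-4.4, 3.6, -3.1]
grip_width: 0.0291
grasp_force: 60.0
```

Emit:
jog_arm(
  motion=[
    {"x":0,"y":-0.1,"z":0,"ax":0,"ay":0,"az":0},
    {"x":0,"y":-0.1,"z":0,"ax":0,"ay":0,"az":0},
    {"x":0,"y":0,"z":0,"ax":0,"ay":0,"az":0},
    {"x":0,"y":0,"z":0,"ax":0,"ay":0,"az":0},
    {"x":0,"y":0,"z":0,"ax":0,"ay":0,"az":0},
  ],
)

```text
time_s: 21.0
tool_pos: [0.4912, -0.1313, 0.045]
tool_rot: [179.9, -0.2, 176.0]
force: [-4.5, 3.6, -3.6]
grip_width: 0.0292
grasp_force: 60.0
```

```bash
python3 -c "
from h import *
o=env.get_obs();print(o['tool_pos'],press(o['tool_pos']),o['force'],o['wrist_torque'])"
```

```text
[ 0.4912 -0.1313  0.045 ] [-73.6918   2.1972] [-4.4626  3.5999 -3.6206] [0.9855 1.0712 0.2865]
```

Emit:
jog_arm(
  motion=[
    {"x":0,"y":-0.1,"z":0,"ax":0,"ay":0,"az":0},
    {"x":0,"y":-0.1,"z":0,"ax":0,"ay":0,"az":0},
    {"x":0,"y":-0.1,"z":0,"ax":0,"ay":0,"az":0},
    {"x":0,"y":0,"z":0,"ax":0,"ay":0,"az":0},
    {"x":0,"y":0,"z":0,"ax":0,"ay":0,"az":0},
  ],
)

```text
time_s: 21.5
tool_pos: [0.491, -0.1341, 0.045]
tool_rot: [179.8, -0.2, 176.0]
force: [-5.2, 4.1, -3.2]
grip_width: 0.0294
grasp_force: 60.0
```

```bash
python3 -c "
from h import *
o=env.get_obs();print(o['tool_pos'],press(o['tool_pos']),o['force'],o['wrist_torque'])"
```

```text
[ 0.491  -0.1341  0.045 ] [-73.6976  -0.6341] [-5.1601  4.1493 -3.1673] [1.051  1.076  0.2846]
```

Emit:
jog_arm(
  motion=[
    {"x":0,"y":-0.1,"z":0,"ax":0,"ay":0,"az":0},
    {"x":0,"y":-0.1,"z":0,"ax":0,"ay":0,"az":0},
    {"x":0,"y":0,"z":0,"ax":0,"ay":0,"az":0},
    {"x":0,"y":0,"z":0,"ax":0,"ay":0,"az":0},
    {"x":0,"y":0,"z":0,"ax":0,"ay":0,"az":0},
  ],
)

```text
time_s: 22.0
tool_pos: [0.4909, -0.1342, 0.045]
tool_rot: [179.7, -0.2, 176.0]
force: [-5.7, 8.0, -1.3]
grip_width: 0.0291
grasp_force: 60.0
```

```bash
python3 -c "
from h import *
o=env.get_obs();print(o['tool_pos'],press(o['tool_pos']),o['force'],o['wrist_torque'])"
```

```text
[ 0.4909 -0.1342  0.045 ] [-73.7181  -0.7411] [-5.6852  7.9975 -1.3137] [1.8689 1.1453 0.319 ]
```

The fence bears too: y stopped moving and its force doubled. Settle the bar on the bed and add a little more push both ways.

Emit:
jog_arm(
  motion=[
    {"x":0,"y":0,"z":0.08,"ax":0,"ay":0,"az":0},
    {"x":-0.1,"y":-0.1,"z":0,"ax":0,"ay":0,"az":0},
    {"x":-0.1,"y":-0.1,"z":0,"ax":0,"ay":0,"az":0},
    {"x":0,"y":0,"z":0,"ax":0,"ay":0,"az":0},
    {"x":0,"y":0,"z":0,"ax":0,"ay":0,"az":0},
  ],
)

```text
time_s: 22.5
tool_pos: [0.491, -0.1343, 0.0448]
tool_rot: [179.5, -0.5, 176.1]
force: [-13.7, 14.2, 14.4]
grip_width: 0.0292
grasp_force: 60.0
```

Emit:
jog_arm(
  motion=[
    {"x":0,"y":0,"z":0,"ax":0,"ay":0,"az":0},
    {"x":0,"y":0,"z":0,"ax":0,"ay":0,"az":0},
    {"x":0,"y":0,"z":0,"ax":0,"ay":0,"az":0},
    {"x":0,"y":0,"z":0,"ax":0,"ay":0,"az":0},
    {"x":0,"y":0,"z":0,"ax":0,"ay":0,"az":0},
  ],
)

```text
time_s: 23.0
tool_pos: [0.491, -0.1343, 0.0448]
tool_rot: [179.5, -0.5, 176.1]
force: [-12.8, 13.8, 12.2]
grip_width: 0.0292
grasp_force: 60.0
```

```bash
python3 - <<'E'
from h import *
o=env.get_obs();print(o['tool_pos'],press(o['tool_pos']),o["tool_rot"],o['force'],o['wrist_torque'])
s=env.read_camera("side");t=env.read_camera("top")
A=cv2.resize(s[200:350,250:390,::-1],None,fx=4,fy=4,interpolation=2)
cv2.imwrite("pics/j.png",A)
for k in blobs("side",s,(318,140,350,170),(0,0,0),(180,255,45)): print("ball side",cv2.minEnclosingCircle(k))
E
```

```text
[ 0.491  -0.1343  0.0448] [-73.6614  -0.7638] [179.4695  -0.4833 176.062 ] [-12.8444  13.8217  12.2422] [2.9167 2.9001 0.2692]
ball side ((332.0, 155.0), 5.385264873504639)
```

View pics/j.png

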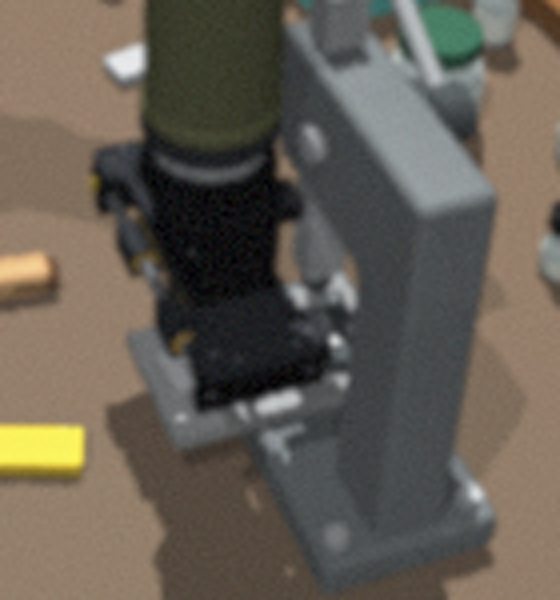

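Emit:
jog_arm(
  motion=[
    {"x":0,"y":0,"z":-0.05,"ax":0,"ay":0,"az":0},
    {"x":0,"y":0,"z":0,"ax":0,"ay":0,"az":0},
    {"x":0,"y":0,"z":0,"ax":0,"ay":0,"az":0},
    {"x":0,"y":0,"z":0,"ax":0,"ay":0,"az":0},
    {"x":0,"y":0,"z":0,"ax":0,"ay":0,"az":0},
  ],
)

```text
time_s: 23.6
tool_pos: [0.491, -0.1343, 0.0449]
tool_rot: [179.5, -0.5, 176.1]
force: [-11.5, 12.7, 7.8]
grip_width: 0.0292
grasp_force: 60.0
```

Emit:
jog_arm(
  motion=[
    {"x":0,"y":0,"z":0,"ax":0,"ay":0,"az":0},
    {"x":0,"y":0,"z":0,"ax":0,"ay":0,"az":0},
    {"x":0,"y":0,"z":0,"ax":0,"ay":0,"az":0},
    {"x":0,"y":0,"z":0,"ax":0,"ay":0,"az":0},
    {"x":0,"y":0,"z":0,"ax":0,"ay":0,"az":0},
  ],
)

```text
time_s: 24.1
tool_pos: [0.491, -0.1343, 0.0449]
tool_rot: [179.5, -0.5, 176.1]
force: [-11.2, 13.1, 7.8]
grip_width: 0.0292
grasp_force: 60.0
```

Emit:
jog_arm(
  motion=[
    {"x":0,"y":-0.1,"z":-0.02,"ax":0,"ay":0,"az":0},
    {"x":0,"y":0,"z":0,"ax":0,"ay":0,"az":0},
    {"x":0,"y":0,"z":0,"ax":0,"ay":0,"az":0},
    {"x":0,"y":0,"z":0,"ax":0,"ay":0,"az":0},
    {"x":0,"y":0,"z":0,"ax":0,"ay":0,"az":0},
  ],
)

```text
time_s: 24.6
tool_pos: [0.491, -0.1343, 0.0449]
tool_rot: [179.4, -0.5, 176.1]
force: [-10.6, 14.3, 7.3]
grip_width: 0.0296
grasp_force: 60.0
```

```bash
python3 -c "
from h import *
o=env.get_obs();print(press(o['tool_pos']),o['tool_rot'],o['force'],o['grasp_force'])
print(env.sign_off())"
```

```text
[-73.668   -0.8401] [179.4303  -0.4825 176.0902] [-10.5512  14.3243   7.3109] 60.039111971855164
the job is handed in; nothing more can be done
None
```

I worked the lever empty to its stop and back up, then laid the long bar on the bed and handed the job in still gripping it against both fence and end stop; the sign-off returned no verdict.

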